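# Refit the return spring and knob of the eyelet press

## Robot

A 6-joint arm with a two-finger parallel gripper is mounted at the origin on a cart in front of the work surface, level with it; the furniture and walls round the work are solid. World frame = base frame: x ahead of the robot, y to its left, z up, the work surface at z = 0. Lengths are in mm, angles in degrees, forces in N, time in s.
With the tool pointing down it reaches from about 300 to 850 mm from the base axis. Payload 4.2 kg.
Tool frame: the origin (TCP) lies midway between the tips of the shut fingers; the grasp point (between the pads) lies 19 mm behind it (env.grip_point_offset is the distance from the TCP to the grasp point, in mm); z points along the fingers, x is the direction in which the jaws open and shut, and the axes are right-handed (so a half turn about z gives the same grasp; the last joint's range is limited). The gripper opens to 91 mm and grips with 3 to 60 N. Pads are 32 mm wide; open, the fingers measure 118 mm over their backs; the gripper's body (76 mm by 178 mm) begins 60 mm behind the grasp point.
Start: joints at [-71.391, 18.312, 89.639, -0, 72.044, -1.146], TCP at [194.359, -541.173, 213.976] pointing down, gripper open.
Joint ranges: [-177.97, 177.97], [-48.28, 115.42], [12.27, 149.76], [-77.06, 257.06], [2.81, 150.46], [-146.56, 146.56]. Speed limits (degrees/s): [147.25, 147.25, 180, 180, 180, 180].

## Interface

Orientations are given as [roll, pitch, yaw] about the fixed x, y, z axes, in that order (R = Rz(yaw) Ry(pitch) Rx(roll)).
In Python, from workcell import env gives the robot as it stands.
- The arm moves only by the shell command python3 -m pendant 'ROWS' [FORCE]. ROWS is JSON, a list of rows, each an object with "xyz": the shift along the tool's x, y, z in m, a list of three; "roll": the turn about the tool's z in degrees; "jaw": the closure, from 0 (fully open) to 1 (shut). A call has exactly 8 rows; each row is the pose to reach, as a shift and turn from the pose commanded when the call began, along the tool's axes at that moment; what a row does not reach only later rows make up. A row lasts 1/8 s, in which the tool goes at most 62.5 mm and 10.7 degrees, less where a joint would pass 70% of its speed; a pose out of reach is approached as far as the arm can. A call with a gripper value outside its range is refused whole. The fingers move at their own pace and stop on an object; FORCE is the grip in N (left out, the last holds). Time passes only in rows, so rows that repeat a pose let the fingers close, or fill a call up. It gives the time, the measured TCP pose, the force and the opening at its end, in the units of the state.
- env.state(): the state, without advancing time (a new reading comes with each control period).
- env.grab_frame(name): name is "scene" or "side" or "wrist"; returns (picture, depth): 480x640x3 uint8, blue, green, red; 480x640 float32, mm along the optical axis (not along the pixel's ray), 0 where there is no reading.
- env.camera_params(name): a dict with "camera_matrix" (3x3 intrinsics, pixels), "D" ([k1, k2, p1, p2, k3] as OpenCV has them; the pictures are not rectified), "cam_to_world" (4x4, takes a point from camera to world coordinates); the wrist camera has in their place "hand_eye" (4x4, takes a point from camera to tool coordinates, whose origin is the TCP and whose axes are the tool frame's). Camera axes: x right, y up, looking along -z (the intrinsics and any distortion apply to the point x, -y, -z); pixel columns grow to the right and rows downward; lengths in mm; the calibration is good to about 2 mm. A picture is of the moment at which its call begins: read the wrist's pose just before it. camera_params takes no time and is no camera call.
- env.job_done(): hands the job in, once; it reports no verdict.
The state is a dict: "time_s": time; "qpos": joint angles; "qvel": joint speeds; "effort": joint torques, N m; "ee_pos": TCP position; "ee_rot": TCP orientation; "force": force on the tool from outside, world axes, zero at the start; "torque": the same for the moment, N m; "gripper_width": finger opening in mm.
Only numpy, scipy, OpenCV 4.12 (cv2) and the standard library are available. Lean on these libraries where they do the work, as an engineer would, in place of code of your own. Each camera call takes 0.05 s, during which the arm holds its last target. There are 200 camera calls.

## Task

The small eyelet press has been apart for cleaning. Take its knob with the return spring, thread the spring down over the end of the press's plunger rod, twisting it a little whenever the open end turn or the knob snags on the rod's side pin, then push the knob down against the spring, turn it clockwise to its stop and let it go, so that the pin sits in the knob's pocket and the spring holds the plunger up. Feel your way and never force it, and leave everything else on the table where it is.

Things in the scene. Friction and masses are not known exactly. Their poses are not given: they have to be found in the camera images.
- spring_knob: Red knob with a steel coil spring captive under it, one part of about 0.1 kg, standing upright on the spring's foot, 72 mm tall. Origin under the foot when the spring is slack, z up its axis, -x over the gap in the end turn. Spring 31 mm across, wire 2.5 mm; it shortens 1 mm per 0.42 N, by 27 mm at most (1 to 2 mm under the knob's own weight)
- knob (a point): Centre of the knob, 61.5 mm above the origin: a fluted tube 39 mm across, 21 mm tall (10.5 down and up from here); grip it round the outside at any angle. Axes as the part's. Inside, a web closes the bore but for a 14.6 mm hole for the rod and one slot at its edge for the pin: underside 5.5 mm below this point, top level with it
- knob_slot (a point): Top of the slot in the knob's web, 10 mm from the axis (white mark on the rim over it). 5.6 mm wide, so the 4 mm pin passes within 0.08 rad. Seen from above it lies 0.5 rad clockwise of the gap in the end turn (the part's -x). A wall along its other side lets the knob, once over the pin, be turned clockwise only
- knob_pocket (a point): Floor of the pocket in the top of the web, 2.5 mm deep, 10 mm from the axis, where the pin ends up: 1.0 rad counter-clockwise of the slot seen from above, so the knob itself is turned 1.0 rad clockwise to bring it from slot to pocket, where a wall stops it
- spring_foot (a point): Centre of the spring's small end turn at its lower end: wire 2.5 mm, 15.2 mm inside, 20 mm outside; 1.2 mm above the foot's underside. The turn is open: a gap, centred on this point's -x axis, passes the rod's pin over about 0.2 rad either way; elsewhere it lands on the pin. The other turns clear the pin
- press: Blue eyelet press with a C-frame, base 130 x 90 mm, bolted down, 112 mm tall without its plunger; throat and front at -x, column at +x. Origin on the table under the plunger's axis
- press_seat (a point): Centre of the round flat top of the press's arm, 112 mm above the table, from which the plunger rod stands up; the spring's foot belongs here, round the rod
- rod_tip (a point): Domed top of the bright 12 mm plunger rod, on its axis, 53 mm above the seat with the plunger down. A square 4 mm brass side pin, centre 8 mm below, reaches 11 mm from the axis; it points within 0.75 rad of the press's -x, just where is not measured: feel it. The rod turns only stiffly (0.1 N m). Knob locked: its centre 7.5 mm below the tip; it turns freely over the pin when 10 to 15 mm below
- plunger (a joint): Lift of the plunger in m: 0 down, its die on a rubber pad that gives about 3 mm under 10 N; 0.008 fully up, where the spring holds it once fitted; its weight is 0.7 N
- brush_4: wooden-handled brush, 201 mm, lying near the front edge; origin at its middle; leave it alone
- pen_2: black and white marker, 135 mm, lying; origin at its middle; leave it alone
- eyelet_dish: round tin dish, 66 mm across, 13 mm high, with brass eyelets; origin under its centre; leave it alone
- tube_1: used paint tube with a white cap, 106 x 40 x 26 mm; origin under its centre; leave it alone
- medium_bottle: small white bottle with a grey cap, 39 mm across, 94 mm high; origin under its centre; leave it alone
- pen_1: red pencil, 142 mm, lying; origin at its middle; leave it alone

How it is judged:
By the outcome, as a careful person would: the job done as asked, in the order asked, and still so for the second after the job is handed in, with the robot touching nothing.
It also fails if it takes over 61 s, if anything falls off the work surface, if the arm or the gripper's body presses on something with over 40 N, if the wrist force passes 120 N, or if a joint passes its speed limit or range.

## Working session

There is one attempt and no reset: what is moved stays moved. The work goes in short steps, Python scripts to look and compute and a shell command to move; the robot and the scene stay as the last step left them, time stands still between calls to the robot, and variables do not carry over. Pictures are saved under pics/ and viewed, about 8 in all and at most 12, crops included, and the job is handed in when it is done.

```bash
ls; mkdir -p pics; cat > h.py <<'E'
import numpy as np,cv2
from workcell import env
from scipy.spatial.transform import Rotation as Ro
def tool():
    s=env.state();T=np.eye(4);T[:3,:3]=Ro.from_euler('xyz',s['ee_rot'],degrees=True).as_matrix();T[:3,3]=s['ee_pos'];return T
def grab(n):
    p=env.camera_params(n);T=tool()@np.array(p['hand_eye']) if n=='wrist' else np.array(p['cam_to_world'])
    im,d=env.grab_frame(n);return im,d,np.array(p['camera_matrix']),np.array(p['D']),T
def cloud(d,K,D,T):
    v,u=np.mgrid[:480,:640];q=cv2.undistortPoints(np.stack([u.ravel(),v.ravel()],1).astype(np.float64)[:,None],K,D)[:,0]
    z=d.ravel();P=np.stack([q[:,0]*z,-q[:,1]*z,-z],1)@T[:3,:3].T+T[:3,3]
    P[z<=0]=np.nan
    return P.reshape(480,640,3)
def proj(P,K,D,T):
    c=(np.atleast_2d(P)-T[:3,3])@T[:3,:3];c=c*[1,-1,-1]
    return cv2.projectPoints(c.astype(float),np.zeros(3),np.zeros(3),K,D)[0][:,0]
E
python3 - <<'E'
from h import *
for n in ('scene','side'):
    im,d,K,D,T=grab(n);cv2.imwrite(f'pics/{n}0.png',im);np.savez(f'{n}0.npz',im=im,d=d,K=K,D=D,T=T)
    print(n,T.round(2).tolist(),K[0,0])
print(env.state(),env.camera_params('wrist'))
E
```

```text
pics
scene [[-0.89, 0.35, -0.29, 143.27], [-0.46, -0.67, 0.59, 731.21], [0.01, 0.66, 0.75, 1232.24], [0.0, 0.0, 0.0, 1.0]] 614.439363541568
side [[0.96, 0.16, -0.21, 306.16], [-0.27, 0.53, -0.8, -1024.46], [-0.01, 0.83, 0.56, 763.07], [0.0, 0.0, 0.0, 1.0]] 554.7490426744394
{'time_s': 0.1, 'qpos': array([-7.13896683e+01,  1.83491711e+01,  8.96983357e+01,  1.34286136e-03,
        7.20434920e+01, -1.14506228e+00]), 'qvel': array([-0.03039848, -0.08415482, -0.09727088, -0.0548659 ,  0.15210397,
        0.00353629]), 'effort': array([ 7.29838339e-04, -4.13331699e+01, -2.32510579e+01,  7.28594698e-02,
        4.21680522e-02, -5.27271914e-05]), 'ee_pos': array([ 194.22891628, -540.73656918,  213.19970888]), 'ee_rot': array([-1.79996905e+02,  9.09551061e-02, -7.02450186e+01]), 'force': array([-0.16792011,  0.14589397,  0.51389115]), 'torque': array([-3.52742646e-02,  1.11446103e-02,  3.46180541e-05]), 'gripper_width': 90.97955289082468} {'camera_matrix': array([[345.3065298 ,   0.        , 320.99057025],
       [  0.        , 345.3065298 , 237.5509444 ],
       [  0.        ,   0.        ,   1.        ]]), 'D': array([-0.01158706,  0.        ,  0.        ,  0.        ,  0.        ]), 'hand_eye': array([[ 9.99999047e-01,  8.21157114e-04, -1.10980343e-03,
         4.69978446e-01],
       [ 5.39492560e-04, -9.72388534e-01, -2.33367197e-01,
        -6.42523196e+01],
       [-1.27079127e-03,  2.33366375e-01, -9.72388050e-01,
        -1.70258678e+02],
       [ 0.00000000e+00,  0.00000000e+00,  0.00000000e+00,
         1.00000000e+00]])}
```

View pics/scene0.png

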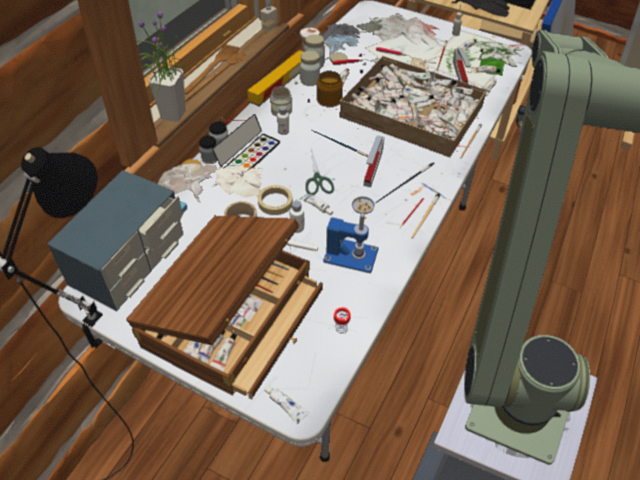

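View pics/side0.png

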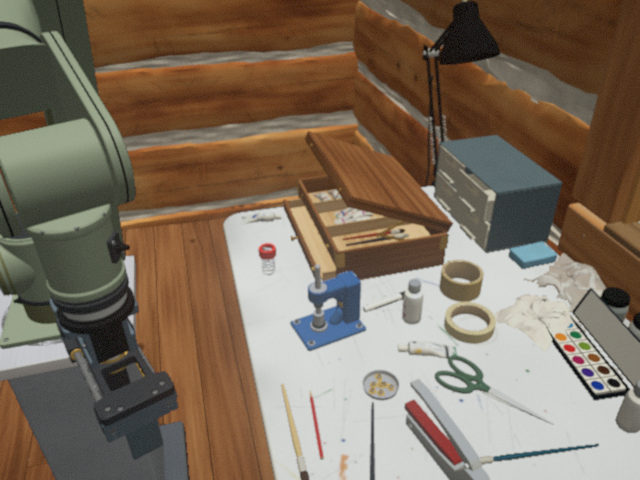

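The scene view has the red knob at (342,316) and the press at (350,250). The side view has the knob at (267,250) and the rod tip at (318,268), with the box behind them.

```bash
python3 - <<'E'
from h import *
for n,kb,pb in (('scene',(325,300,358,335),(315,205,385,275)),('side',(255,238,280,262),(288,260,370,350))):
    z=np.load(n+'0.npz');im=z['im'].astype(int);P=cloud(z['d'],z['K'],z['D'],z['T'])
    def box(m,b):
        o=np.zeros_like(m);o[b[1]:b[3],b[0]:b[2]]=1;return m&o
    b,g,r=im[...,0],im[...,1],im[...,2]
    m=box((r>130)&(g<80)&(b<80),kb)
    Q=P[m];Q=Q[~np.isnan(Q[:,0])];print(n,'knob',len(Q),Q.mean(0).round(1),Q.min(0).round(1),Q.max(0).round(1))
    top=Q[Q[:,2]>Q[:,2].max()-5];print(' top',top.mean(0).round(1),((top.min(0)+top.max(0))/2).round(1))
    m=box((b>r+30),pb);Q=P[m];Q=Q[~np.isnan(Q[:,0])]
    base=Q[(Q[:,2]<25)];R=cv2.minAreaRect(base[:,:2].astype(np.float32));print(' base',R)
    t=Q[Q[:,2]>104];print(' armtop',t.min(0).round(1),t.max(0).round(1),cv2.minAreaRect(t[:,:2].astype(np.float32)))
    Q=P[pb[1]:pb[3],pb[0]:pb[2]].reshape(-1,3);Q=Q[(Q[:,2]>122)&(Q[:,2]<180)];print(' rod',len(Q),np.median(Q,0).round(1),Q.max(0).round(1),Q.min(0).round(1))
E
```

```text
scene knob 78 [449.5  -0.9  68.7] [431.8 -22.   61.5] [467.8  19.3  75.8]
 top [4.478e+02 2.000e-01 7.230e+01] [449.1   0.9  73.4]
 base ((527.5803833007812, -219.8156280517578), (128.47933959960938, 92.7945327758789), 9.629429817199707)
 armtop [ 489.3 -241.2  104.1] [ 592.6 -187.7  120.3] ((540.07470703125, -214.61862182617188), (102.72742462158203, 45.70280456542969), 5.750267028808594)
 rod 76 [ 508.1 -223.   146.5] [ 514.7 -214.6  165.6] [ 499.9 -231.   122.4]
side knob 77 [453.4 -16.8  65.4] [436.1 -29.1  51.4] [467.    8.6  72.9]
 top [448.3 -15.5  69.6] [451.2 -11.4  70.5]
 base ((529.8872680664062, -227.63400268554688), (126.58914184570312, 89.54486083984375), 10.48105239868164)
 armtop [ 491.5 -250.2  104. ] [ 592.5 -194.   116.5] ((541.8090209960938, -223.6959228515625), (101.93058013916016, 46.121212005615234), 9.391340255737305)
 rod 132 [ 509.5 -232.6  147.8] [ 516.6 -225.1  166.5] [ 500.4 -237.3  122.1]
```

```bash
python3 - <<'E'
from h import *
z=np.load('scene0.npz');P=cloud(z['d'],z['K'],z['D'],z['T']).reshape(-1,3)
w=np.load('side0.npz');P=np.r_[P,cloud(w['d'],w['K'],w['D'],w['T']).reshape(-1,3)]
P=P[~np.isnan(P[:,0])]
for x in range(320,720,40):
    print(x,[int(np.max(P[(abs(P[:,0]-x)<20)&(abs(P[:,1]-y)<20)][:,2],initial=-9)) for y in range(-360,240,40)])
T=tool();print(T.round(3).tolist())
d=T[:3,:3].T@(np.array([450,-8,250])-T[:3,3]);print(d)
E
```

```text
320 [-9, -9, -9, -9, -9, -9, -9, -9, -9, -9, -9, -9, -9, -9, -9]
360 [8, 5, 6, 7, 5, 7, 4, 5, 6, 4, 4, 6, 6, 4, 3]
400 [17, 8, 7, 8, 8, 7, 7, 7, 6, 8, 5, 8, 7, 7, 8]
440 [11, 6, 10, 7, 15, 7, 6, 6, 73, 75, 7, 7, 9, 6, 18]
480 [9, 8, 20, 155, 116, 6, 7, 7, 72, 74, 6, 6, 9, 5, 29]
520 [6, 8, 16, 166, 161, 18, 7, 7, 7, 5, 7, 33, 32, 38, 45]
560 [16, 7, 15, 116, 120, 19, 8, 41, 43, 43, 44, 43, 43, 44, 43]
600 [16, 6, 13, 114, 116, 14, 89, 222, 222, 222, 223, 224, 223, 222, 222]
640 [27, 28, 5, 8, 22, 15, 212, 222, 220, 222, 222, 221, 221, 220, 220]
680 [30, 29, 72, 99, 20, 18, 194, 204, 204, 204, 205, 202, 204, 203, 202]
[[0.338, -0.941, -0.0, 194.229], [-0.941, -0.338, 0.002, -540.737], [-0.002, -0.0, -1.0, 213.2], [0.0, 0.0, 0.0, 1.0]]
[-414.99087071 -420.78423056  -36.11882286]
```

```bash
python3 -m pendant '[{"xyz":[-0.055,-0.055,-0.036],"roll":0,"jaw":0},{"xyz":[-0.11,-0.11,-0.036],"roll":0,"jaw":0},{"xyz":[-0.165,-0.167,-0.036],"roll":0,"jaw":0},{"xyz":[-0.22,-0.223,-0.036],"roll":0,"jaw":0},{"xyz":[-0.275,-0.279,-0.036],"roll":0,"jaw":0},{"xyz":[-0.33,-0.335,-0.036],"roll":0,"jaw":0},{"xyz":[-0.385,-0.39,-0.036],"roll":0,"jaw":0},{"xyz":[-0.415,-0.421,-0.036],"roll":0,"jaw":0}]' 15
python3 - <<'E'
from h import *
s=env.state();print(s['ee_pos'],s['ee_rot'],s['time_s'],s['force'])
im,d,K,D,T=grab('wrist');np.savez('w1.npz',im=im,d=d,K=K,D=D,T=T)
c=proj([450,-5,72],K,D,T)[0];print(c)
x,y=int(c[0]),int(c[1]);x0=max(x-80,0);y0=max(y-60,0)
cr=cv2.resize(im[y0:y0+120,x0:x0+160],None,fx=4,fy=4,interpolation=2);cv2.imwrite('pics/w1.png',np.vstack([cr]));print(x0,y0)
E
```

```text
time_s: 1.1
ee_pos: [408.5, -94.0, 249.8]
ee_rot: [-180.0, -0.0, -70.2]
force: [0.9, -0.3, 0.3]
gripper_width: 90.5
[408.467097   -94.00899526 249.78566315] [-1.79986437e+02 -2.62994871e-02 -7.02497707e+01] 1.1 [ 0.89112398 -0.25210088  0.30165617]
[248.64833884 149.69828205]
168 89
```

View pics/w1.png

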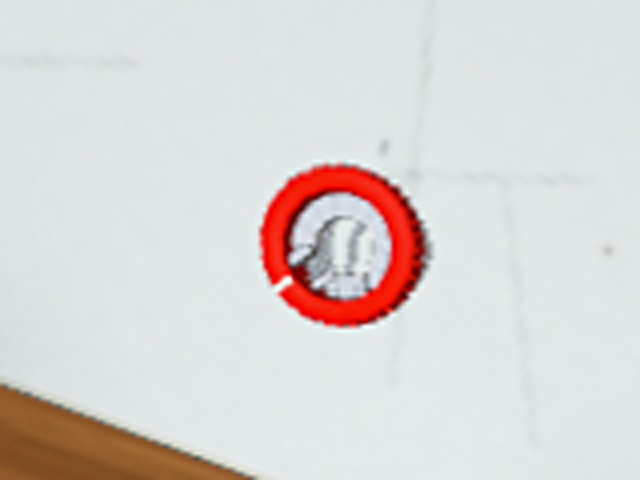

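The knob rim is a red ring centred at crop pixel (341,245), with the white slot mark at (281,285).

```bash
python3 - <<'E'
from h import *
z=np.load('w1.npz');im,d,K,D,T=[z[k] for k in('im','d','K','D','T')]
def ray(u,v,h):
    q=cv2.undistortPoints(np.array([[[u,v]]],float),K,D)[0,0];r=T[:3,:3]@np.array([q[0],-q[1],-1.]);o=T[:3,3];return o+r*(h-o[2])/r[2]
b,g,r=[im[...,i].astype(int) for i in range(3)]
m=(r>140)&(g<90)&(b<90);v,u=np.nonzero(m[89:209,168:328]);
e=cv2.fitEllipse(cv2.convexHull(np.stack([u+168,v+89],1).astype(np.int32)));print(e)
c=ray(*e[0],70.5);w=ray(168+281/4-.4,89+285/4-.4,70.5)
print(c,w,np.degrees(np.arctan2(*(w-c)[1::-1])),np.linalg.norm(w-c))
P=cloud(d,K,D,T);Q=P[m];Q=Q[Q[:,2]>40];print(Q.min(0),Q.max(0),(Q.min(0)+Q.max(0))/2)
E
```

```text
((219.24282836914062, 172.68991088867188), (61.19214630126953, 120.79866790771484), 57.07307815551758)
[418.75865022  16.42091173  70.5       ] [437.00190617   2.50233996  70.5       ] -37.34158192280669 22.94652539920876
[431.68969714 -52.51773     58.60290113] [586.44902579  11.09781474  87.33966351] [509.06936146 -20.70995763  72.97128232]
```

```bash
cat >> h.py <<'E'
def ray(u,v,h,K,D,T):
    q=cv2.undistortPoints(np.array([[[u,v]]],float),K,D)[0,0];r=T[:3,:3]@np.array([q[0],-q[1],-1.]);o=T[:3,3];return o+r*(h-o[2])/r[2]
def red(im,P,box):
    b,g,r=[im[...,i].astype(int) for i in range(3)]
    m=(r>140)&(g<90)&(b<90);o=np.zeros_like(m);o[box[1]:box[3],box[0]:box[2]]=1;return m&o
E
python3 - <<'E'
from h import *
z=np.load('w1.npz');im,d,K,D,T=[z[k] for k in('im','d','K','D','T')]
P=cloud(d,K,D,T);m=red(im,P,(225,125,278,173));Q=P[m];Q=Q[Q[:,2]>66];print(np.median(Q,0),(Q.min(0)+Q.max(0))/2,np.ptp(Q,axis=0))
f=lambda a,b:ray(168+a/4-.4,89+b/4-.4,70.5,K,D,T)
c=f(338,245);w=f(281,285);print(c,w,np.degrees(np.arctan2(*(w-c)[1::-1])),np.linalg.norm(w-c))
E
```

```text
[452.04285748  -8.99749073  69.26382801] [450.64577724  -8.14227192  69.11401379] [37.9121602  38.48017333  5.95351392]
[450.92023849  -7.94476124  70.5       ] [437.00190617   2.50233996  70.5       ] 143.10810458797303 17.40292786014934
```

```bash
python3 -m pendant '[{"xyz":[0.05,-0.015,0.01],"roll":0,"jaw":0},{"xyz":[0.1,-0.03,0.02],"roll":0,"jaw":0},{"xyz":[0.15,-0.045,0.03],"roll":0,"jaw":0},{"xyz":[0.16,-0.049,0.035],"roll":0,"jaw":0},{"xyz":[0.16,-0.049,0.035],"roll":0,"jaw":0},{"xyz":[0.16,-0.049,0.035],"roll":0,"jaw":0},{"xyz":[0.16,-0.049,0.035],"roll":0,"jaw":0},{"xyz":[0.16,-0.049,0.035],"roll":0,"jaw":0}]'
python3 - <<'E'
from h import *
s=env.state();print(s['ee_pos'],s['ee_rot'],s['time_s'],s['force'])
im,d,K,D,T=grab('wrist');np.savez('w2.npz',im=im,d=d,K=K,D=D,T=T)
c=proj([508,-227,165],K,D,T)[0];print(c)
x,y=int(c[0]),int(c[1]);x0=max(x-66,0);y0=max(y-50,0)
cv2.imwrite('pics/w2.png',cv2.resize(im[y0:y0+100,x0:x0+133],None,fx=6,fy=6,interpolation=2));print(x0,y0)
E
```

```text
time_s: 2.15
ee_pos: [508.1, -229.4, 215.5]
ee_rot: [-180.0, -0.0, -70.2]
force: [0.2, -0.2, -0.2]
gripper_width: 91.4
[ 508.06345094 -229.36779121  215.48707532] [-1.79962390e+02 -3.81669688e-02 -7.02034468e+01] 2.15 [ 0.15086134 -0.20403109 -0.20274323]
[316.48030619 253.0128467 ]
250 203
```

View pics/w2.png

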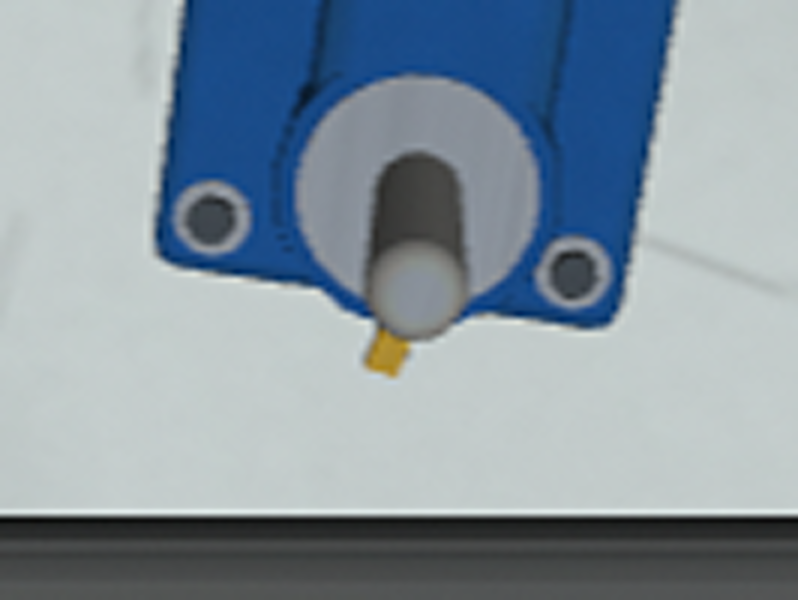

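The rod tip is at crop pixel (417,290), the seat disc at (418,193) and the brass pin's outer end at about (381,370).

```bash
python3 - <<'E'
from h import *
z=np.load('w2.npz');im,d,K,D,T=[z[k] for k in('im','d','K','D','T')]
f=lambda a,b,h:ray(250+a/6-.4,203+b/6-.4,h,K,D,T)
for h in(160,165):print(f(417,290,h))
print('seat',f(418,193,112), f(296,195,112),f(541,195,112))
a=f(417,290,163)
for e,hh in((f(381,371,159),159),(f(398,345,159),159)):
  print(e,np.degrees(np.arctan2(*(e-a)[1::-1]))%360,np.linalg.norm((e-a)[:2]))
# pin side edges direction
for p,q in(((380,330),(364,368)),((410,350),(397,377))):
  v=f(*q,159)-f(*p,159);print(np.degrees(np.arctan2(*v[1::-1]))%360)
# rear base edge / press front edge
v=f(610,325,5)-f(160,262,5);print('front',np.degrees(np.arctan2(*v[1::-1]))%360)
P=cloud(d,K,D,T);Q=P[230:275,300:335].reshape(-1,3);Q=Q[(Q[:,2]>158)];print(np.median(Q,0),(Q.min(0)+Q.max(0))/2,Q[:,2].max())
E
```

```text
[ 508.61139881 -228.61229938  160.        ]
[ 509.93834027 -228.15536932  165.        ]
seat [ 508.77299293 -228.52582496  112.        ] [ 502.92197355 -213.04436015  112.        ] [ 514.14694791 -244.32597891  112.        ]
[ 497.8733397  -228.06643934  159.        ] 178.6505811347013 11.537423668732494
[ 501.46694513 -228.85826193  159.        ] 183.74759276490389 7.9576345966785516
177.50584981189894
174.9302820620316
front 281.4591048320064
[ 509.03617959 -227.71991924  162.20462613] [ 505.91381246 -227.96072567  162.10410733] 166.07356436558572
```

```bash
python3 -m pendant '[{"xyz":[-0.05,-0.005,0],"roll":0,"jaw":0},{"xyz":[-0.1,-0.009,0],"roll":0,"jaw":0},{"xyz":[-0.15,-0.014,0],"roll":0,"jaw":0},{"xyz":[-0.2,-0.018,0],"roll":0,"jaw":0},{"xyz":[-0.228,-0.021,0.02],"roll":0,"jaw":0},{"xyz":[-0.228,-0.021,0.06],"roll":0,"jaw":0},{"xyz":[-0.228,-0.021,0.09],"roll":0,"jaw":0},{"xyz":[-0.228,-0.021,0.09],"roll":0,"jaw":0}]'
python3 - <<'E'
from h import *
im,d,K,D,T=grab('wrist');print(env.state()['ee_pos'])
c=proj([451,-8,70],K,D,T)[0];print(c);np.savez('w3.npz',im=im,d=d,K=K,D=D,T=T)
P=cloud(d,K,D,T);x,y=map(int,c);m=red(im,P,(x-50,y-50,x+50,y+50));Q=P[m];print(Q[:,2].min(),Q[:,2].max());Q=Q[Q[:,2]>66]
print(Q.mean(0),(Q.min(0)+Q.max(0))/2,np.ptp(Q,axis=0))
x0,y0=x-66,y-50;print(x0,y0);cv2.imwrite('pics/w3.png',cv2.resize(im[y0:y0+100,x0:x0+133],None,fx=5,fy=5,interpolation=2))
E
```

```text
time_s: 3.2
ee_pos: [449.2, -8.0, 123.4]
ee_rot: [179.8, 0.1, -70.2]
force: [-0.1, 0.1, 0.6]
gripper_width: 91.2
[450.72232419  -8.17072044 124.85792096]
[320.94190181 250.12289291]
nan nan
[451.44180456  -6.84601168  69.3158861 ] [450.90920107  -7.07099199  68.82544718] [38.24507019 37.89903952  5.36958045]
254 200
```

View pics/w3.png

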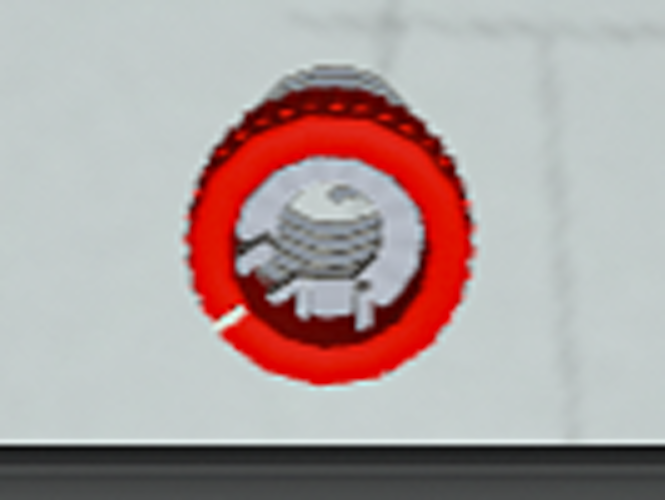

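The ring is centred at (331,248) between the fingers, with the mark at (231,319), so the arm is aligned over the knob. Descending to grip.

```bash
python3 -m pendant '[{"xyz":[0,0,0.035],"roll":0,"jaw":0},{"xyz":[0,0,0.065],"roll":0,"jaw":0},{"xyz":[0,0,0.083],"roll":0,"jaw":0},{"xyz":[0,0,0.083],"roll":0,"jaw":0.3},{"xyz":[0,0,0.083],"roll":0,"jaw":0.5},{"xyz":[0,0,0.083],"roll":0,"jaw":0.7},{"xyz":[0,0,0.083],"roll":0,"jaw":0.7},{"xyz":[0,0,0.083],"roll":0,"jaw":0.7}]' 20
python3 - <<'E'
from h import *
z=np.load('w3.npz');im,d,K,D,T=[z[k] for k in('im','d','K','D','T')]
f=lambda a,b:ray(254+a/5-.4,200+b/5-.4,70.5,K,D,T)
c=f(331,248);w=f(231,319);print(c,w,np.degrees(np.arctan2(*(w-c)[1::-1])),np.linalg.norm(w-c))
s=env.state();print(s['ee_pos'],s['ee_rot'],s['gripper_width'],s['force'],s['torque'])
E
```

```text
time_s: 4.25
ee_pos: [451.2, -8.3, 42.1]
ee_rot: [-180.0, -0.0, -70.2]
force: [0.0, 0.4, 0.1]
gripper_width: 44.2
[451.47944066  -7.01519764  70.5       ] [437.50658753   2.36307898  70.5       ] 146.13134277355618 16.828330192262243
[451.1761815   -8.29436944  42.14752085] [-1.79962534e+02 -1.97358331e-02 -7.02447358e+01] 44.23159156045664 [0.0296781  0.37720104 0.06428522] [ 0.00061911  0.01660873 -0.01408574]
```

```bash
python3 -m pendant '[{"xyz":[0,0,0],"roll":0,"jaw":0.75},{"xyz":[0,0,0],"roll":0,"jaw":0.75},{"xyz":[0,0,-0.02],"roll":0,"jaw":0.75},{"xyz":[0,0,-0.06],"roll":0,"jaw":0.75},{"xyz":[0,0,-0.1],"roll":0,"jaw":0.75},{"xyz":[0,0,-0.14],"roll":0,"jaw":0.75},{"xyz":[0,0,-0.18],"roll":0,"jaw":0.75},{"xyz":[0,0,-0.188],"roll":0,"jaw":0.75}]' 20
```

```text
time_s: 5.25
ee_pos: [452.2, -8.3, 232.0]
ee_rot: [-179.7, -0.1, -70.2]
force: [-0.2, 1.3, -2.0]
gripper_width: 38.6
```

```bash
python3 -m pendant '[{"xyz":[0.03,0.003,0],"roll":0,"jaw":0.75},{"xyz":[0.07,0.006,0],"roll":-1,"jaw":0.75},{"xyz":[0.11,0.01,0],"roll":-2,"jaw":0.75},{"xyz":[0.15,0.013,0],"roll":-3,"jaw":0.75},{"xyz":[0.19,0.017,0],"roll":-4,"jaw":0.75},{"xyz":[0.217,0.019,0],"roll":-4,"jaw":0.75},{"xyz":[0.227,0.02,0],"roll":-4,"jaw":0.75},{"xyz":[0.227,0.02,0],"roll":-4,"jaw":0.75}]'
python3 - <<'E'
from h import *
im,d,K,D,T=grab('wrist');s=env.state();print(s['ee_pos'],s['ee_rot'],s['force'],s['torque'],s['gripper_width']);np.savez('w4.npz',im=im,d=d,K=K,D=D,T=T)
a=im[180:380,200:440];b=env.grab_frame('side')[0][215:295,270:366]
cv2.imwrite('pics/w4.png',np.hstack([cv2.resize(a,(480,400)),cv2.resize(b,(320,267))[:,:].copy() if 0 else cv2.copyMakeBorder(cv2.resize(b,(320,267),interpolation=2),0,133,0,0,0)]))
E
```

```text
time_s: 6.25
ee_pos: [508.4, -228.4, 228.6]
ee_rot: [179.9, 0.1, -66.3]
force: [0.0, -0.0, -0.9]
gripper_width: 38.6
[ 508.33263713 -227.82915118  228.96384382] [ 1.79939309e+02  1.10520137e-01 -6.62402592e+01] [-0.3601546  -0.44478425 -0.21624077] [-0.02162258 -0.0327926   0.03045977] 38.50312838460564
```

View pics/w4.png

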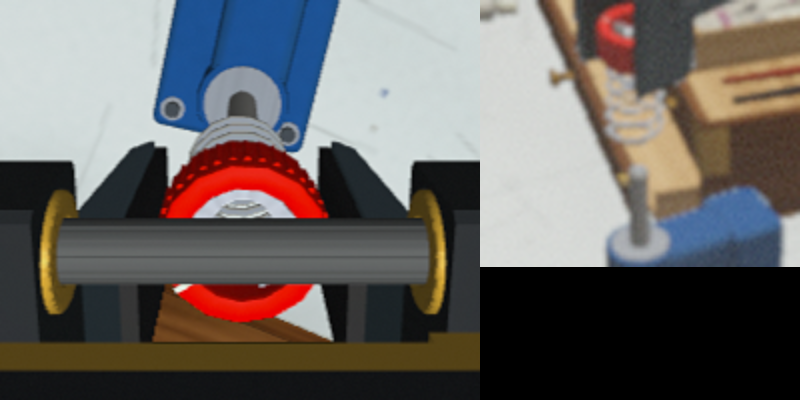

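The wrist view shows the knob held, with the spring hanging straight. The side crop shows it directly above the rod. Lowering so the foot passes the tip but stays above the pin.

```bash
python3 -m pendant '[{"xyz":[0,0,0.004],"roll":0,"jaw":0.75},{"xyz":[0,0,0.008],"roll":0,"jaw":0.75},{"xyz":[0,0,0.012],"roll":0,"jaw":0.75},{"xyz":[0,0,0.016],"roll":0,"jaw":0.75},{"xyz":[0,0,0.019],"roll":0,"jaw":0.75},{"xyz":[0,0,0.022],"roll":0,"jaw":0.75},{"xyz":[0,0,0.024],"roll":0,"jaw":0.75},{"xyz":[0,0,0.024],"roll":0,"jaw":0.75}]'
python3 - <<'E'
from h import *
F=[];s=env.state();print(s['ee_pos'],s['force'],s['torque'])
im=env.grab_frame('side')[0][225:305,270:366];b=env.grab_frame('scene')[0][190:250,325:397]
cv2.imwrite('pics/s5.png',np.hstack([cv2.resize(im,(400,333),interpolation=2),cv2.resize(b,(400,333),interpolation=2)]))
E
```

```text
time_s: 7.35
ee_pos: [508.8, -228.7, 205.7]
ee_rot: [180.0, 0.0, -66.2]
force: [0.4, -0.7, -1.3]
gripper_width: 38.4
[ 508.83816091 -228.67565095  205.70813851] [ 0.40569504 -0.6514024  -1.34522666] [-0.00718148 -0.02802868 -0.00291359]
```

View pics/s5.png

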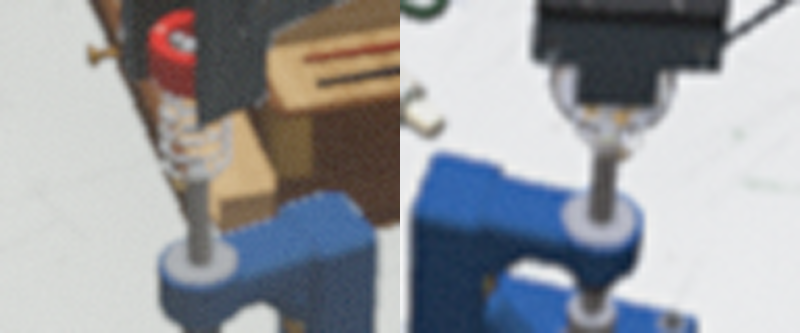

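Both views show the foot round the rod tip, with no force. Now past the pin.

```bash
python3 -m pendant '[{"xyz":[0,0,0.002],"roll":0,"jaw":0.75},{"xyz":[0,0,0.004],"roll":0,"jaw":0.75},{"xyz":[0,0,0.006],"roll":0,"jaw":0.75},{"xyz":[0,0,0.008],"roll":0,"jaw":0.75},{"xyz":[0,0,0.01],"roll":0,"jaw":0.75},{"xyz":[0,0,0.012],"roll":0,"jaw":0.75},{"xyz":[0,0,0.014],"roll":0,"jaw":0.75},{"xyz":[0,0,0.014],"roll":0,"jaw":0.75}]'
python3 -c "
from h import *
print(np.mean([env.state()['force'] for _ in range(3)],0))"
```

```text
time_s: 8.45
ee_pos: [508.8, -228.7, 191.6]
ee_rot: [180.0, 0.0, -66.2]
force: [0.4, 0.1, -1.4]
gripper_width: 38.5
[ 0.36468001  0.07429225 -1.40166107]
```

No force rise at 14 mm below the tip clearance, so the gap passed the pin. Next I lower the foot to the seat while turning the knob 29° counter-clockwise to bring the slot over the pin.

```bash
python3 -m pendant '[{"xyz":[0,0,0.006],"roll":0,"jaw":0.75},{"xyz":[0,0,0.012],"roll":-5,"jaw":0.75},{"xyz":[0,0,0.018],"roll":-10,"jaw":0.75},{"xyz":[0,0,0.024],"roll":-15,"jaw":0.75},{"xyz":[0,0,0.029],"roll":-20,"jaw":0.75},{"xyz":[0,0,0.033],"roll":-25,"jaw":0.75},{"xyz":[0,0,0.036],"roll":-29,"jaw":0.75},{"xyz":[0,0,0.036],"roll":-29,"jaw":0.75}]'
python3 -c "
from h import *
s=env.state();print(s['force'],s['torque'])
im,d,K,D,T=grab('wrist');np.savez('w6.npz',im=im,d=d,K=K,D=D,T=T)
cv2.imwrite('pics/w6.png',cv2.resize(im[200:350,240:400],(640,600),interpolation=2))"
```

```text
time_s: 9.45
ee_pos: [508.8, -228.7, 155.5]
ee_rot: [180.0, 0.0, -37.3]
force: [-0.3, 0.4, 0.1]
gripper_width: 38.7
[-0.26485784  0.44760652  0.07575488] [-0.03881119  0.02226065  0.04687941]
```

View pics/w6.png

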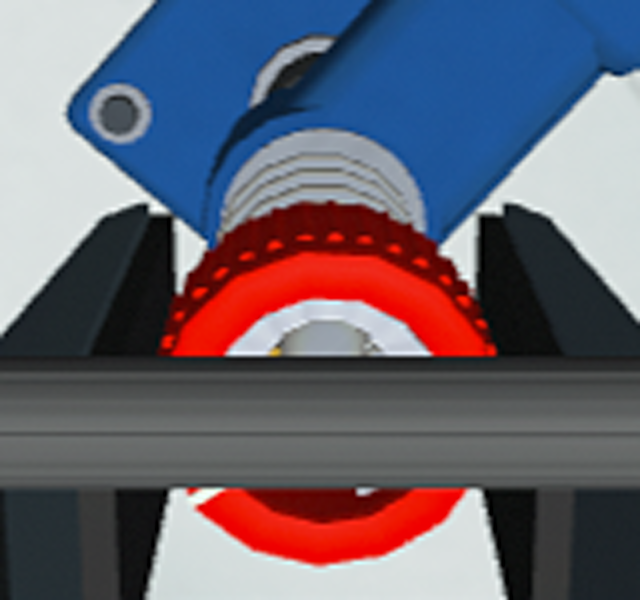

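The foot sits at the seat round the rod, the rod tip shows in the bore, and the white mark is at the lower left (205,495). Pushing down to feel for the slot.

```bash
python3 -m pendant '[{"xyz":[0,0,0.002],"roll":0,"jaw":0.75},{"xyz":[0,0,0.004],"roll":0,"jaw":0.75},{"xyz":[0,0,0.006],"roll":0,"jaw":0.75},{"xyz":[0,0,0.008],"roll":0,"jaw":0.75},{"xyz":[0,0,0.008],"roll":0,"jaw":0.75},{"xyz":[0,0,0.008],"roll":0,"jaw":0.75},{"xyz":[0,0,0.008],"roll":0,"jaw":0.75},{"xyz":[0,0,0.008],"roll":0,"jaw":0.75}]' 25;python3 -m pendant '[{"xyz":[0,0,0.001],"roll":0,"jaw":0.75},{"xyz":[0,0,0.002],"roll":0,"jaw":0.75},{"xyz":[0,0,0.003],"roll":0,"jaw":0.75},{"xyz":[0,0,0.004],"roll":0,"jaw":0.75},{"xyz":[0,0,0.004],"roll":0,"jaw":0.75},{"xyz":[0,0,0.004],"roll":0,"jaw":0.75},{"xyz":[0,0,0.004],"roll":0,"jaw":0.75},{"xyz":[0,0,0.004],"roll":0,"jaw":0.75}]'
python3 -c "
from h import *
s=env.state();print(s['force'],s['torque'])"
```

```text
time_s: 10.5
ee_pos: [508.9, -228.7, 147.9]
ee_rot: [180.0, -0.0, -37.2]
force: [-1.8, 0.6, 2.6]
gripper_width: 38.3
time_s: 11.5
ee_pos: [508.8, -228.6, 143.9]
ee_rot: [180.0, 0.0, -37.2]
force: [-2.6, 2.0, 5.5]
gripper_width: 38.1
[-2.61609722  2.03964133  5.45161486] [ 0.29000373  0.28377534 -0.0313991 ]
```

```bash
python3 -m pendant '[{"xyz":[-0.0007,0,0],"roll":0,"jaw":0.75},{"xyz":[-0.0007,0,0],"roll":0,"jaw":0.75},{"xyz":[-0.0007,0,0.0005],"roll":0,"jaw":0.75},{"xyz":[-0.0007,0,0.001],"roll":0,"jaw":0.75},{"xyz":[-0.0007,0,0.0015],"roll":0,"jaw":0.75},{"xyz":[-0.0007,0,0.002],"roll":0,"jaw":0.75},{"xyz":[-0.0007,0,0.002],"roll":0,"jaw":0.75},{"xyz":[-0.0007,0,0.002],"roll":0,"jaw":0.75}]'
python3 -c "
from h import *
s=env.state();print(s['force'],s['torque'])"
```

```text
time_s: 12.5
ee_pos: [508.7, -228.5, 142.0]
ee_rot: [-180.0, -0.1, -37.2]
force: [-0.7, 0.9, 5.8]
gripper_width: 38.3
[-0.68065866  0.93491792  5.80239651] [-0.0585227  -0.02719631 -0.03460801]
```

```bash
python3 -m pendant '[{"xyz":[0,0,0.001],"roll":0,"jaw":0.75},{"xyz":[0,0,0.002],"roll":0,"jaw":0.75},{"xyz":[0,0,0.003],"roll":0,"jaw":0.75},{"xyz":[0,0,0.004],"roll":0,"jaw":0.75},{"xyz":[0,0,0.005],"roll":0,"jaw":0.75},{"xyz":[0,0,0.006],"roll":0,"jaw":0.75},{"xyz":[0,0,0.007],"roll":0,"jaw":0.75},{"xyz":[0,0,0.008],"roll":0,"jaw":0.75}]'
python3 -c "
from h import *
s=env.state();print(s['force'],s['torque'])
im,d,K,D,T=grab('wrist');np.savez('w7.npz',im=im,d=d,K=K,D=D,T=T)
cv2.imwrite('pics/w7.png',cv2.resize(im[200:350,240:400],(640,600),interpolation=2))"
```

```text
time_s: 13.5
ee_pos: [508.6, -228.4, 134.5]
ee_rot: [-180.0, -0.1, -37.2]
force: [-2.0, 0.8, 8.9]
gripper_width: 38.3
[-1.9544996   0.79077093  8.85003133] [ 0.0356471   0.18123255 -0.05148071]
```

The force matches the spring alone, so the pin is through the slot. Now turning clockwise.

```bash
python3 -m pendant '[{"xyz":[0,0,0.001],"roll":3,"jaw":0.75},{"xyz":[0,0,0.001],"roll":10,"jaw":0.75},{"xyz":[0,0,0.001],"roll":17,"jaw":0.75},{"xyz":[0,0,0.001],"roll":24,"jaw":0.75},{"xyz":[0,0,0.001],"roll":31,"jaw":0.75},{"xyz":[0,0,0.001],"roll":38,"jaw":0.75},{"xyz":[0,0,0.001],"roll":44,"jaw":0.75},{"xyz":[0,0,0.001],"roll":48,"jaw":0.75}]'
python3 -c "
from h import *
s=env.state();print(s['force'],s['torque'],s['ee_rot'])"
python3 -m pendant '[{"xyz":[0,0,0],"roll":1,"jaw":0.75},{"xyz":[0,0,0],"roll":2,"jaw":0.75},{"xyz":[0,0,0],"roll":3,"jaw":0.75},{"xyz":[0,0,0],"roll":4,"jaw":0.75},{"xyz":[0,0,0],"roll":5,"jaw":0.75},{"xyz":[0,0,0],"roll":6,"jaw":0.75},{"xyz":[0,0,0],"roll":6,"jaw":0.75},{"xyz":[0,0,0],"roll":6,"jaw":0.75}]'
python3 -c "
from h import *
s=env.state();print(s['force'],s['torque'],s['ee_rot'])"
```

```text
time_s: 14.55
ee_pos: [510.0, -228.9, 134.1]
ee_rot: [-179.8, -0.1, -85.4]
force: [0.4, 0.4, 8.6]
gripper_width: 38.5
[0.43832418 0.42932635 8.61507024] [-0.08037599 -0.20680851 -0.0052939 ] [-1.79765470e+02 -1.28406021e-01 -8.53815704e+01]
time_s: 15.55
ee_pos: [509.9, -229.0, 134.1]
ee_rot: [-179.8, -0.1, -91.2]
force: [1.0, -0.6, 8.3]
gripper_width: 38.2
[ 1.04990621 -0.56350583  8.34552881] [-0.12724981 -0.15469646 -0.01164564] [-1.79765792e+02 -1.14065588e-01 -9.12386026e+01]
```

```bash
python3 -m pendant '[{"xyz":[0,0,0],"roll":1,"jaw":0.75},{"xyz":[0,0,0],"roll":1.5,"jaw":0.75},{"xyz":[0,0,0],"roll":2,"jaw":0.75},{"xyz":[0,0,0],"roll":2.5,"jaw":0.75},{"xyz":[0,0,0],"roll":3,"jaw":0.75},{"xyz":[0,0,0],"roll":3,"jaw":0.75},{"xyz":[0,0,0],"roll":3,"jaw":0.75},{"xyz":[0,0,0],"roll":3,"jaw":0.75}]'
python3 -c "
from h import *
s=env.state();print(s['torque'],s['ee_rot'])"
python3 -m pendant '[{"xyz":[0,0,0],"roll":0.5,"jaw":0.75},{"xyz":[0,0,0],"roll":1,"jaw":0.75},{"xyz":[0,0,0],"roll":1.5,"jaw":0.75},{"xyz":[0,0,0],"roll":2,"jaw":0.75},{"xyz":[0,0,0],"roll":2.5,"jaw":0.75},{"xyz":[0,0,0],"roll":2.5,"jaw":0.75},{"xyz":[0,0,0],"roll":2.5,"jaw":0.75},{"xyz":[0,0,0],"roll":2.5,"jaw":0.75}]'
python3 -c "
from h import *
s=env.state();print(s['torque'],s['ee_rot'])"
```

```text
time_s: 16.55
ee_pos: [509.8, -229.1, 134.1]
ee_rot: [-179.8, -0.1, -94.2]
force: [-0.2, -0.4, 8.1]
gripper_width: 38.3
[-0.09452362 -0.15005604  0.08312627] [-1.79766400e+02 -1.06815368e-01 -9.42322336e+01]
time_s: 17.55
ee_pos: [509.8, -229.1, 134.1]
ee_rot: [-179.8, -0.1, -96.7]
force: [-0.2, -0.3, 8.9]
gripper_width: 38.7
[-0.15840765 -0.09390332  0.07941106] [-1.79769084e+02 -9.93664244e-02 -9.67307756e+01]
```

The stop is felt: torque about +0.08 N m, which was about zero before. Now letting it rise gently while still held.

```bash
python3 -m pendant '[{"xyz":[0,0,-0.001],"roll":-0.5,"jaw":0.75},{"xyz":[0,0,-0.002],"roll":-0.5,"jaw":0.75},{"xyz":[0,0,-0.003],"roll":-0.5,"jaw":0.75},{"xyz":[0,0,-0.004],"roll":-0.5,"jaw":0.75},{"xyz":[0,0,-0.005],"roll":-0.5,"jaw":0.75},{"xyz":[0,0,-0.006],"roll":-0.5,"jaw":0.75},{"xyz":[0,0,-0.007],"roll":-0.5,"jaw":0.75},{"xyz":[0,0,-0.008],"roll":-0.5,"jaw":0.75}]'
python3 -c "
from h import *
s=env.state();print(s['force'],s['torque'])"
python3 -m pendant '[{"xyz":[0,0,-0.001],"roll":0,"jaw":0.75},{"xyz":[0,0,-0.002],"roll":0,"jaw":0.75},{"xyz":[0,0,-0.003],"roll":0,"jaw":0.75},{"xyz":[0,0,-0.004],"roll":0,"jaw":0.75},{"xyz":[0,0,-0.004],"roll":0,"jaw":0.75},{"xyz":[0,0,-0.004],"roll":0,"jaw":0.75},{"xyz":[0,0,-0.004],"roll":0,"jaw":0.75},{"xyz":[0,0,-0.004],"roll":0,"jaw":0.75}]'
python3 -c "
from h import *
s=env.state();print(s['force'],s['torque'])"
```

```text
time_s: 18.55
ee_pos: [509.4, -229.0, 141.2]
ee_rot: [-179.8, -0.1, -96.2]
force: [1.7, -2.1, 3.4]
gripper_width: 38.4
[ 1.69114925 -2.09146977  3.42909655] [-0.43488458 -0.30424004  0.05715907]
time_s: 19.55
ee_pos: [508.3, -228.2, 144.8]
ee_rot: [180.0, -0.0, -96.2]
force: [3.4, -2.0, 3.2]
gripper_width: 38.1
[ 3.39293936 -2.02689064  3.24024763] [-0.44995116 -0.43316033 -0.00372842]
```

```bash
python3 -m pendant '[{"xyz":[0.0003,-0.0005,-0.0005],"roll":0,"jaw":0.75},{"xyz":[0.0005,-0.001,-0.001],"roll":0,"jaw":0.75},{"xyz":[0.0005,-0.001,-0.0015],"roll":0,"jaw":0.75},{"xyz":[0.0005,-0.001,-0.0015],"roll":0,"jaw":0.75},{"xyz":[0.0005,-0.001,-0.0015],"roll":0,"jaw":0.75},{"xyz":[0.0005,-0.001,-0.0015],"roll":0,"jaw":0.75},{"xyz":[0.0005,-0.001,-0.0015],"roll":0,"jaw":0.75},{"xyz":[0.0005,-0.001,-0.0015],"roll":0,"jaw":0.75}]'
python3 -c "
from h import *
s=env.state();print(s['force'],s['torque'])
im,d,K,D,T=grab('wrist');np.savez('w8.npz',im=im,d=d,K=K,D=D,T=T)
cv2.imwrite('pics/w8.png',cv2.resize(im[200:350,240:400],(640,600),interpolation=2))"
```

```text
time_s: 20.55
ee_pos: [509.1, -228.6, 146.2]
ee_rot: [180.0, 0.0, -96.2]
force: [-0.8, 1.3, 2.4]
gripper_width: 38.2
[-0.83557726  1.25382311  2.42179924] [0.13914011 0.00321737 0.00293741]
```

View pics/w8.png

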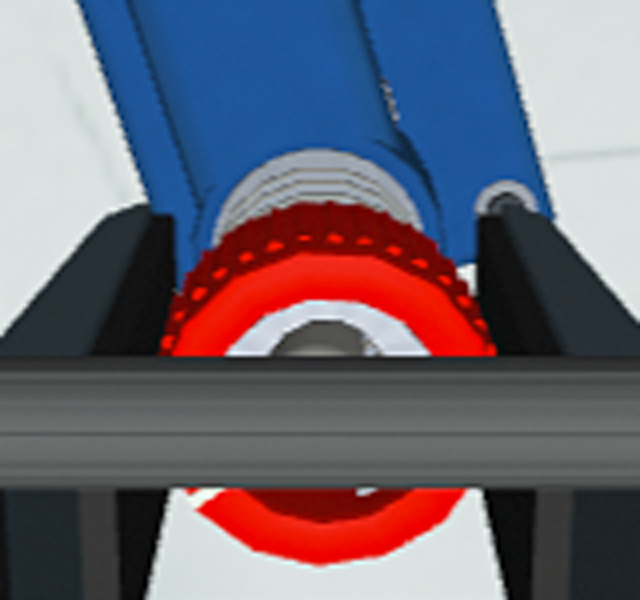

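The mark has not shifted relative to the fingers, so there was no slip, and side forces are small. Releasing.

```bash
python3 -m pendant '[{"xyz":[0,0,-0.0005],"roll":0,"jaw":0.75},{"xyz":[0,0,-0.0005],"roll":0,"jaw":0.6},{"xyz":[0,0,-0.0005],"roll":0,"jaw":0.5},{"xyz":[0,0,-0.0005],"roll":0,"jaw":0.3},{"xyz":[0,0,-0.0005],"roll":0,"jaw":0.1},{"xyz":[0,0,-0.0005],"roll":0,"jaw":0},{"xyz":[0,0,-0.0005],"roll":0,"jaw":0},{"xyz":[0,0,-0.0005],"roll":0,"jaw":0}]'; python3 -m pendant '[{"xyz":[0,0,-0.01],"roll":0,"jaw":0},{"xyz":[0,0,-0.03],"roll":0,"jaw":0},{"xyz":[0,0,-0.05],"roll":0,"jaw":0},{"xyz":[0,0,-0.07],"roll":0,"jaw":0},{"xyz":[0,0,-0.075],"roll":0,"jaw":0},{"xyz":[0,0,-0.075],"roll":0,"jaw":0},{"xyz":[0,0,-0.075],"roll":0,"jaw":0},{"xyz":[0,0,-0.075],"roll":0,"jaw":0}]'
python3 - <<'E'
from h import *
im,d,K,D,T=grab('wrist');np.savez('w9.npz',im=im,d=d,K=K,D=D,T=T)
x,y=map(int,proj([509,-228.5,175],K,D,T)[0]);print(x,y)
P=cloud(d,K,D,T);m=red(im,P,(x-50,y-50,x+50,y+50));Q=P[m];Q=Q[Q[:,2]>165];print('rim z',np.percentile(Q[:,2],[50,90,98]),(Q.min(0)+Q.max(0))/2)
R=P[y-6:y+7,x-6:x+7].reshape(-1,3);print('bore z',np.nanpercentile(R[:,2],[5,50,95]))
s=env.grab_frame('side')[0][235:355,280:376]
a=cv2.resize(im[y-50:y+50,x-50:x+50],(500,500),interpolation=2);cv2.imwrite('pics/w9.png',np.hstack([a,cv2.copyMakeBorder(cv2.resize(s,(288,360),interpolation=2),0,140,0,0,0)]))
E
```

```text
time_s: 21.6
ee_pos: [509.3, -228.9, 146.8]
ee_rot: [-180.0, -0.0, -96.2]
force: [-1.3, -0.1, 0.2]
gripper_width: 90.4
time_s: 22.6
ee_pos: [508.9, -228.7, 221.1]
ee_rot: [179.9, 0.0, -96.2]
force: [-0.2, -0.7, 0.4]
gripper_width: 91.0
319 256
rim z [175.39710854 176.36986622 176.95748794] [ 509.58331167 -229.95763313  171.39028574]
bore z [165.63706077 171.28831015 172.69102547]
```

View pics/w9.png

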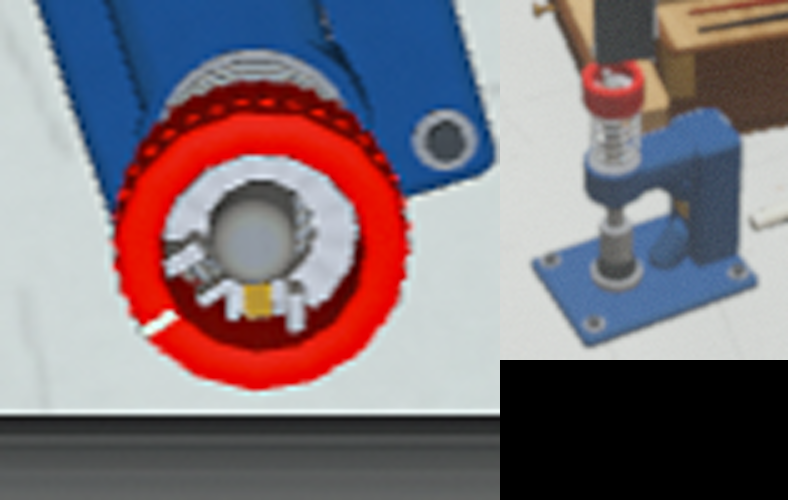

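The pin (258,300) sits between the pocket's walls. The rim is at z ≈ 176, about 3 mm above the rod tip, which is the locked height with the plunger fully up. The side view shows the spring on the seat and the gripper clear. Handing in.

```bash
python3 -c "
from workcell import env
print(env.job_done(), env.state()['time_s'])"
```

```text
the job is handed in; nothing more can be done
the job is handed in; nothing more can be done
```

The knob and spring are fitted and locked on the press, and the job was handed in at about 22.7 s of the 61 s allowed.

**What I did:** I located the knob and the rod's side pin with the wrist camera. I passed the end-turn gap over the pin with no force rise, then turned the knob counter-clockwise to line the slot up with the pin. I pushed it down, moving it 0.7 mm sideways to ease light rubbing on the rod, and the peak push was about 9 N. I then turned it clockwise until the stop was felt (about 0.08 N m), let it rise under control and released it.

**Last checks:**
- **Pin:** the picture shows it between the walls of the knob's pocket, about 56° from the slot mark against a nominal 57°.
- **Height:** the knob rim is at about 176 mm and roughly 3 mm above the rod tip. Both match the locked position with the plunger fully up.
- **Clearance:** the gripper is open about 45 mm above the knob, and the force reading is near zero.

**Not checked or in disagreement:**
- **Rod turn:** at the stop the arm turned about 2.5° further without slipping in the grip, so the stiff rod may have turned by about that much.
- **Camera positions:** the scene and side cameras disagreed by about 9 mm in y at the start, so I used the wrist camera's positions instead.
- **Other objects:** I never went near them, but I took no comparison picture afterwards to confirm they hadn't moved.

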